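# Open the gauge case by its concealed catch

### The arm

A 7-joint arm with a two-finger parallel gripper is mounted at the origin on a cart in front of the work surface, level with it; the furniture and walls round the work are solid. World frame = base frame: x ahead of the robot, y to its left, z up, the work surface at z = 0. Lengths are in m, angles in degrees, forces in N, time in s.
With the tool pointing down it reaches from about 0.425 to 1.025 m from the base axis. Payload 3.6 kg.
Tool frame: the origin (TCP) lies midway between the tips of the shut fingers; the grasp point (between the pads) lies 19 mm behind it; z points along the fingers, y is the line along which they close (so a half turn about z gives the same grasp; the last joint's range is limited). The gripper opens to 85 mm and grips with 20 to 120 N. Pads are 22 mm wide; open, the fingers measure 114 mm over their backs; the gripper's body (76 mm by 85 mm) begins 54 mm behind the grasp point. The pads swing forward as they close: fully open they stand 13 mm farther back than shut.
Start: joints at [68.211, 33.873, 2.773, 92.16, -1.908, 54.013, -1.931], TCP at [0.205, -0.695, 0.2] pointing down, gripper open.
Joint ranges: [-153.93, 153.93], [-27.13, 128.08], [-72.61, 78.16], [10.71, 143.7], [-87.88, 267.88], [4.46, 118.87], [-176.78, 176.78]. Speed limits (degrees/s): [147.25, 147.25, 180, 180, 180, 180, 180].

### API

Orientations are given as [roll, pitch, yaw] about the fixed x, y, z axes, in that order (R = Rz(yaw) Ry(pitch) Rx(roll)).
In Python, from cell import sensors, snapshot, calibration, workorder gives the robot as it stands. The module is installed in compiled form; this text tells all that it offers.
- The arm moves only by the shell command python3 -m creep 'ROWS' [FORCE]. ROWS is JSON, a list of rows, each an object with "linear": the shift along the tool's x, y, z in cm, a list of three; "spin": the turn about the tool's z in degrees; "fingers": the finger opening in cm, from 0 to 8.54. A call has 1 to 8 rows; each row is the pose to reach, as a shift and turn from the pose commanded when the call began, along the tool's axes at that moment; what a row does not reach only later rows make up. A row lasts 1/12 s, in which the tool goes at most 41.7 mm and 7.16 degrees, less where a joint would pass 70% of its speed; a pose out of reach is approached as far as the arm can. A call with a gripper value outside its range is refused whole. The fingers move at their own pace and stop on an object; FORCE is the grip in N (left out, the last holds). Time passes only in rows, so rows that repeat a pose let the fingers close. It gives the time, the measured TCP pose, the force, the opening and the grip force at its end, in the units of the state.
- sensors.get_obs(): the state, without advancing time (a new reading comes with each control period).
- snapshot(name): name is "scene" or "side" or "wrist"; returns (picture, depth): 480x640x3 uint8, red, green, blue; 480x640 float32, m along the optical axis (not along the pixel's ray), 0 where there is no reading.
- calibration(name): a dict with "camera_matrix" (3x3 intrinsics, pixels), "origin" and "orientation" of the camera in the world; the wrist camera has in their place "mount" (4x4, takes a point from camera to tool coordinates, whose origin is the TCP and whose axes are the flange's). Camera axes: x right, y down, z forward; pixel columns grow to the right and rows downward; lengths in m; the calibration is good to about 2 mm. The wrist camera is an equidistant fisheye: a pixel r from the principal point sees the ray r / f radians off the axis. A picture is of the moment at which its call begins: read the wrist's pose just before it. calibration takes no time and is no camera call.
- workorder.hand_in(): hands the job in; it is judged then, once.
The state is a dict: "t": time; "q": joint angles; "qd": joint speeds; "tau": joint torques, N m; "position": TCP position; "tool_rot": TCP orientation; "ft_force": force on the tool from outside, world axes, zero at the start; "torque": the same for the moment, N m; "finger_gap": finger opening in m; "finger_force": force on a finger pad.
Only numpy, scipy, OpenCV 4.12 (cv2) and the standard library are available. Lean on these libraries where they do the work, as an engineer would, in place of code of your own. Each camera call takes 0.05 s, during which the arm holds its last target. There are 200 camera calls.

### The job

Open the gauge case: feel gently along the black strip in the front of its flat top with the fingertips until you find the concealed push plate, and press the plate right in so that the lid springs up. Then take the finger off the plate and push the lid back gently with the outside of the fingers until it rests fully open. Grip and pick up nothing, and leave the measuring tools in the case and the things beside it where they lie.

Things in the scene. Friction and masses are not known exactly. Their poses are not given: they have to be found in the camera images.
- gauge_case: Flat grey sheet-metal case, fixed on the bench, 220 mm deep (x), 284 wide (y), 70 high. Origin: centre of its underside; x points from its front (robot side) to the lid hinge at the back, y left, z up. Its flat top is level, 70 mm up: the front 78 mm (x -110 to -32) is a fixed aluminium rail with a black strip let in, the rest (x -31 to 97, y -136 to 136) is the lid.
- strip_mid (a point): Middle of the black plastic strip, on its face (case frame x -72, y 0, z 68.5 mm). The strip is level and rigid, 48 mm wide (x) and 130 mm long (y +-65), 1.5 mm below the rail's top. The push plate is let into it on its centre line (case x -72), centre at an UNKNOWN fixed case y between -35 and +35 mm: it must be found by feel (or seen as a hairline outline).
- catch (a joint): Travel of the push plate, m. The plate is of the same black plastic, 46 mm (x) by 44 mm (y); at rest (0) its face is 2 mm below the strip's, so a fingertip wholly over it goes deeper than on the strip. It moves straight down to a stop at 0.007; spring 2.4 N at the start, 6.6 N at the stop. The lid is let go at about 0.0045. The plate comes back up when let go.
- lid (a joint): Lid angle, rad: 0 shut and locked by the catch. Once let go, a sprung lifter raises it in about a second to 1.25 (72 degrees, not yet upright), no farther. It is free from there on: it sinks back on the lifter if left short of upright, and falls slowly on to its stop at 1.80 (fully open) once past about 1.65. Pushing it takes 1 to 3 N.
- lid_panel: The lid: plain grey sheet, 128 mm front to back, 273 mm wide, 3 mm thick, 0.35 kg. Origin: middle of its hinge line; at rest shut its axes are those of the case. It is pushed, not gripped, and needs a light touch: do not press it hard against its stop.
- hinge_mid (a point): Middle of the lid's hinge line at the back of the case (case frame x 102, y 0, z 70 mm); the line runs along the case's y.
- lid_edge (a point): Middle of the lid's front edge, upper face, 133 mm from the hinge line; moves with the lid: 196 mm above the bench when sprung up, 203 upright. Under the lid, 5 to 17 mm in from this edge and 220 mm wide, a steel striker stands 12.5 mm out of the sheet: a finger pushing the raised lid from the front meets its foot first, 10 mm below and 13 mm in front of the edge when sprung up.
- caliper: Vernier caliper, 64 x 200 x 10 mm, lying in a foam pocket in the case under the lid; to be left alone. Origin: centre of its underside.
- centre_punch: Centre punch, 12 x 105 x 10 mm, lying in a foam pocket in the case; to be left alone. Origin: centre of its underside.
- v_block: Steel V block, 50 x 50 x 36 mm, standing in a foam pocket in the case; to be left alone. Origin: centre of its underside.
- pliers: Pliers with blue sleeves, 64 x 160 x 13 mm, lying on the bench left of the case; to be left alone. Origin: centre of the underside.
- tape_measure: Tape measure, 38 x 78 x 62 mm, standing on the bench right of the case; to be left alone. Origin: centre of the underside.
- hex_nipple: Steel hex pipe nipple, 32 x 50 x 28 mm, lying on the bench right of the case; to be left alone. Origin: centre of the underside.

How it is judged:
By the outcome, as a careful person would: the job done as asked, in the order asked, and still so for the second after the job is handed in, with the robot touching nothing.
It also fails if it takes over 48 s, if anything falls off the work surface, if the arm or the gripper's body presses on something with over 40 N, if the wrist force passes 120 N, or if a joint passes its speed limit or range.

## Working session

There is one attempt and no reset: what is moved stays moved. The work goes in short steps, Python scripts to look and compute and a shell command to move; the robot and the scene stay as the last step left them, time stands still between calls to the robot, and variables do not carry over. Pictures are saved under pics/ and viewed, at most 10 in all, crops included, and the job is handed in when it is done.

```bash
mkdir -p pics
python3 - <<'E'
from cell import sensors,snapshot,calibration
import cv2,numpy as np
o=sensors.get_obs();print({k:np.round(v,3).tolist() for k,v in o.items() if k in('t','position','tool_rot','ft_force','finger_gap')})
for n in('scene','side'):
    p,d=snapshot(n);cv2.imwrite(f'pics/{n}.png',p[:,:,::-1]);np.save(f'pics/{n}.npy',d);np.save(f'pics/{n}_rgb.npy',p)
    print(n,calibration(n))
print(calibration('wrist'))
E
```

```text
{'t': 0.0, 'position': [0.205, -0.695, 0.199], 'tool_rot': [-179.872, 0.006, 16.436], 'ft_force': [0.216, 0.052, 0.049], 'finger_gap': 0.085}
scene {'camera_matrix': array([[434.03712002,   0.        , 320.01439166],
       [  0.        , 434.03712002, 241.07944923],
       [  0.        ,   0.        ,   1.        ]]), 'origin': array([0.15463524, 0.52310819, 0.63226177]), 'orientation': array([-132.06048241,   -0.46818512, -138.4324696 ])}
side {'camera_matrix': array([[507.56893508,   0.        , 324.55480874],
       [  0.        , 507.56893508, 249.02142963],
       [  0.        ,   0.        ,   1.        ]]), 'origin': array([ 0.53353599, -0.59566806,  0.69824549]), 'orientation': array([-133.78489946,    0.15344244,   -0.70059702])}
{'camera_matrix': array([[371.64829954,   0.        , 314.83719532],
       [  0.        , 371.64829954, 244.27117083],
       [  0.        ,   0.        ,   1.        ]]), 'mount': array([[ 4.18492690e-04, -9.53770333e-01, -3.00536149e-01,
         7.72370599e-02],
       [ 9.99999777e-01,  2.42726837e-04,  6.22177867e-04,
         7.41695835e-04],
       [-5.20466602e-04, -3.00536343e-01,  9.53770222e-01,
        -1.73411254e-01],
       [ 0.00000000e+00,  0.00000000e+00,  0.00000000e+00,
         1.00000000e+00]])}
```

View pics/scene.png

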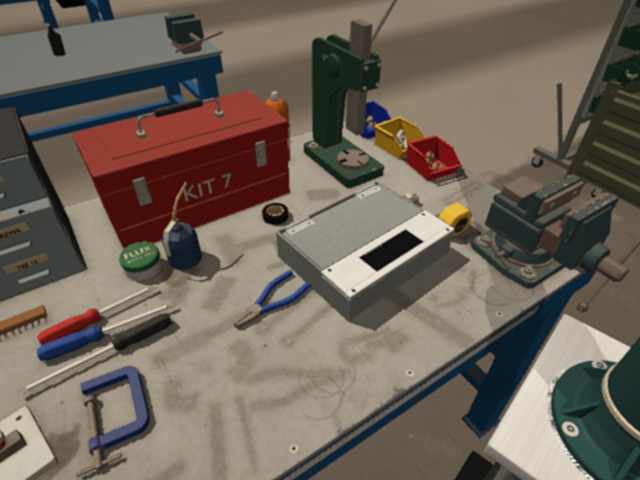

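View pics/side.png

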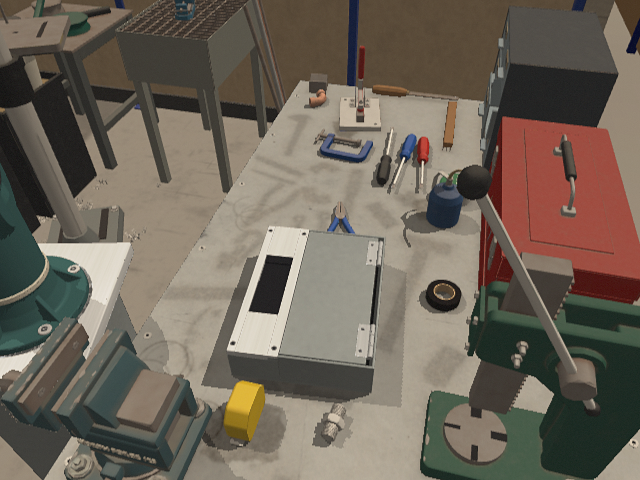

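The scene view shows the case near the middle, with the black strip at about (390,250). The side view shows the strip at about (271,284), the tape measure at (244,410) and the vise at (130,400), on the arm's way in. Next I'll measure the strip corners and the obstacle heights.

```bash
cat > h.py <<'E'
import numpy as np,cv2
from scipy.spatial.transform import Rotation as R
from cell import sensors,snapshot,calibration
def ray(c,uv):
    K=c['camera_matrix'];uv=np.atleast_2d(uv).astype(float)
    d=np.c_[(uv-[K[0,2],K[1,2]])/K[0,0],np.ones(len(uv))]
    return d@R.from_euler('xyz',c['orientation'],degrees=True).as_matrix().T
def plane(c,uv,z):
    d=ray(c,uv);o=np.array(c['origin']);return o+d*((z-o[2])/d[:,2])[:,None]
E
python3 - <<'E'
from h import *
for n,box in(('scene',(350,220,430,280)),('side',(240,240,310,325))):
    p=np.load(f'pics/{n}_rgb.npy');d=np.load(f'pics/{n}.npy');c=calibration(n)
    m=np.zeros((480,640),np.uint8);x0,y0,x1,y1=box
    m[y0:y1,x0:x1]=(p[y0:y1,x0:x1].max(2)<50)*255
    k=max(cv2.findContours(m,0,2)[0],key=cv2.contourArea)
    P=plane(c,k[:,0],.0685)
    r=cv2.minAreaRect((P[:,:2]*1000).astype(np.float32));print(n,r,cv2.boundingRect(k))
    uu,vv=np.meshgrid(range(640),range(480));uv=np.c_[uu.ravel(),vv.ravel()]
    W=np.array(c['origin'])+ray(c,uv)*d.reshape(-1,1)
    W=W[(d.ravel()>0)]
    s=(abs(W[:,0]-.5)<.6)&(abs(W[:,1]+.2)<.7)&(W[:,2]>.03);W=W[s]
    # height map 5cm
    H=np.zeros((22,22),int)
    i=((W[:,0]+0.1)/.05).astype(int);j=((W[:,1]+.8)/.05).astype(int)
    g=(i>=0)&(i<22)&(j>=0)&(j<22)
    np.maximum.at(H,(i[g],j[g]),(W[g,2]*1000).astype(int))
    print('rows x -.1.., cols y -.8..');print('\n'.join(' '.join('%4d'%v for v in r) for r in H))
E
```

```text
scene ((449.866943359375, -21.90190887451172), (123.80416870117188, 42.891632080078125), 81.1239013671875) (361, 231, 61, 39)
rows x -.1.., cols y -.8..
   0    0    0    0    0    0    0    0    0    0    0    0    0    0    0    0    0    0    0    0    0    0
   0    0    0    0    0    0    0    0    0    0    0    0    0    0    0    0    0   56    0    0    0    0
   0    0    0    0    0    0    0    0    0    0    0    0    0    0    0    0  155  133    0    0    0    0
   0    0    0    0    0    0    0    0    0    0    0  100    0    0    0  166  170    0    0    0    0    0
   0    0    0    0    0    0    0    0    0    0  152  151   97    0    0    0    0    0    0    0    0    0
   0    0    0    0    0    0    0    0    0    0  183  183  182    0    0    0    0    0    0    0    0    0
   0    0    0    0    0    0    0    0    0  181  184  182  182    0    0    0    0    0    0    0    0    0
   0    0    0    0    0    0    0    0    0  183  184  183  180    0    0    0    0    0    0    0    0    0
   0    0    0    0    0    0    0    0    0  146  147  151   53   
[... 3343 characters left out ...]
    0    0    0   70    0    0    0    0
   0    0    0    0    0    0    0    0    0  398  367  307    0    0    0    0    0    0    0    0    0    0
   0    0    0    0    0    0    0    0    0  319  367   43    0    0  196  177    0    0    0  141  139  102
   0    0    0    0    0    0    0    0    0  308  307   31    0    0  199  199  197  198  197   76   83   43
   0    0    0    0    0    0    0    0    0  246  305    0    0  198  200  207  200  200  199  199  197  197
   0    0    0    0    0    0    0    0    0    0    0    0    0  197  200  237  248  248  247  243  199  197
   0    0    0    0    0    0    0    0    0    0    0    0    0  197  199  199  200  200  200  227  200  197
```

```bash
python3 -m creep '[{"linear":[0,0,-4],"spin":0,"fingers":0},{"linear":[0,0,-8],"spin":0,"fingers":0},{"linear":[2,-3.2,-10],"spin":5,"fingers":0},{"linear":[4,-6.6,-10],"spin":10,"fingers":0},{"linear":[6,-10,-10],"spin":15,"fingers":0},{"linear":[8.1,-13.3,-10],"spin":20,"fingers":0},{"linear":[10.2,-16.6,-10],"spin":25.4,"fingers":0},{"linear":[12.3,-19.9,-10],"spin":25.4,"fingers":0}]'
python3 -c "
from cell import sensors;import numpy as np
o=sensors.get_obs();print(o['t'],np.round(o['q']),o['position'],o['tool_rot'])"
```

```text
t: 0.77
position: [0.2668, -0.4674, 0.2995]
tool_rot: [-180.0, 0.0, -9.2]
ft_force: [0.5, 0.0, 0.3]
finger_gap: 0.0003
finger_force: 0.0
0.7667 [ 50.  14.   7. 110.  -2.  56. -42.] [ 0.26675667 -0.46741938  0.29949316] [-1.79963581e+02  3.23808089e-02 -9.16354572e+00]
```

```bash
python3 -m creep '[{"linear":[1,-4,0],"spin":0,"fingers":0},{"linear":[2,-8,0],"spin":0,"fingers":0},{"linear":[3,-12,0],"spin":0,"fingers":0},{"linear":[4,-16,0],"spin":0,"fingers":0},{"linear":[5.5,-20,0],"spin":0,"fingers":0},{"linear":[7,-24,0],"spin":0,"fingers":0},{"linear":[8.5,-28,0],"spin":0,"fingers":0},{"linear":[10,-32,0],"spin":0,"fingers":0}]'
python3 -m creep '[{"linear":[1,-3,2],"spin":0,"fingers":0},{"linear":[1,-6,5],"spin":0,"fingers":0},{"linear":[1,-8,8],"spin":0,"fingers":0},{"linear":[1,-8,12],"spin":0,"fingers":0},{"linear":[1,-8,14],"spin":0,"fingers":0},{"linear":[1,-8,14],"spin":0,"fingers":0},{"linear":[1,-8,14],"spin":0,"fingers":0}]'
python3 - <<'E'
from h import *
o=sensors.get_obs();p,d=snapshot('wrist')
np.savez('pics/w1.npz',p=p,pos=o['position'],rot=o['tool_rot'])
g=np.clip(p.astype(float)*4,0,255).astype(np.uint8)
cv2.imwrite('pics/w1.png',np.hstack([cv2.resize(p,(400,300)),cv2.resize(g,(400,300))])[:,:,::-1])
print(o['position'],o['tool_rot'],o['ft_force'])
E
```

```text
t: 1.43
position: [0.4134, -0.1709, 0.2999]
tool_rot: [180.0, 0.0, -9.0]
ft_force: [0.6, -1.5, 0.8]
finger_gap: -0.0001
finger_force: 0.0
t: 2.02
position: [0.4348, -0.0953, 0.1592]
tool_rot: [180.0, 0.2, -9.0]
ft_force: [0.6, 0.6, 0.4]
finger_gap: 0.0
finger_force: 0.0
[ 0.43476372 -0.09525801  0.15920362] [ 1.79999832e+02  1.75306511e-01 -8.95303256e+00] [0.59806903 0.6217557  0.39024025]
```

View pics/w1.png

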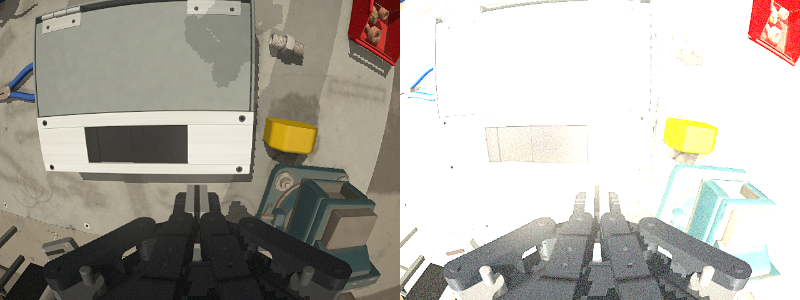

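The wrist view shows the strip at px (138–301, 200–262) in full-size coordinates. Hairlines at about u=154 and u=211 are about 45 mm apart, so the plate sits near the strip's left end. I'll compute its coordinates by ray.

```bash
cat >> h.py <<'E'
def wplane(uv,z,pos,rot):
    c=calibration('wrist');K=c['camera_matrix'];M=c['mount']
    e=np.atleast_2d(uv).astype(float)-[K[0,2],K[1,2]];r=np.linalg.norm(e,axis=1);a=r/K[0,0]
    d=np.c_[e/r[:,None]*np.sin(a)[:,None],np.cos(a)]@M[:3,:3].T
    T=R.from_euler('xyz',rot,degrees=True).as_matrix();d=d@T.T;o=T@M[:3,3]+pos
    return o+d*((z-o[2])/d[:,2])[:,None]
E
python3 - <<'E'
from h import *
f=np.load('pics/w1.npz');p=f['p'];pos,rot=f['pos'],f['rot']
m=np.zeros((480,640),np.uint8);m[190:272,125:315]=(p[190:272,125:315].max(2)<70)*255
k=max(cv2.findContours(m,0,2)[0],key=cv2.contourArea);P=wplane(k[:,0],.0685,pos,rot)
r=cv2.minAreaRect((P[:,:2]*1000).astype(np.float32));print(r)
prof=p[212:252,130:310].astype(float).mean(2);prof=np.median(prof,0);print(np.round(prof).astype(int).tolist())
a=np.radians(-9);ex=np.array([np.cos(a),np.sin(a)]);ey=np.array([-ex[1],ex[0]])
mid=np.array(r[0])/1000
for u in(154,211):
    q=wplane([[u,232]],.0685,pos,rot)[0,:2]-mid;print(u,q@ex,q@ey)
E
```

```text
((451.1379089355469, -21.11181640625), (128.589599609375, 46.325103759765625), 81.06114959716797)
[227, 226, 227, 227, 229, 229, 229, 224, 94, 62, 60, 60, 60, 61, 61, 61, 61, 61, 61, 63, 62, 62, 62, 62, 63, 61, 59, 60, 59, 57, 63, 63, 62, 62, 62, 62, 62, 62, 62, 62, 62, 62, 63, 61, 62, 62, 62, 62, 61, 62, 62, 61, 62, 61, 61, 60, 61, 60, 61, 61, 60, 62, 61, 60, 61, 60, 61, 61, 60, 60, 60, 60, 61, 60, 60, 60, 60, 61, 60, 59, 58, 58, 60, 60, 60, 59, 60, 60, 60, 60, 60, 60, 60, 59, 60, 60, 60, 60, 59, 59, 60, 60, 58, 59, 58, 61, 60, 60, 60, 60, 60, 60, 61, 60, 60, 60, 60, 61, 59, 61, 61, 61, 62, 60, 62, 61, 61, 62, 62, 62, 62, 64, 62, 64, 63, 64, 64, 62, 64, 64, 65, 65, 65, 66, 65, 66, 67, 66, 67, 67, 68, 68, 67, 68, 68, 68, 69, 69, 70, 70, 70, 71, 71, 71, 72, 72, 72, 71, 69, 57, 164, 243, 234, 231, 231, 230, 230, 231, 230, 230]
154 -0.0004981948335177757 0.050070146696378555
211 -0.0008286410726905347 0.0021630990376728465
```

```bash
python3 -m creep '[{"linear":[0.4,-2.8,1],"spin":0,"fingers":0},{"linear":[0.4,-5.6,4],"spin":0,"fingers":0},{"linear":[0.4,-5.6,7],"spin":0,"fingers":0},{"linear":[0.4,-5.6,8],"spin":0,"fingers":0},{"linear":[0.4,-5.6,8],"spin":0,"fingers":0},{"linear":[0.4,-5.6,8.3],"spin":0,"fingers":0},{"linear":[0.4,-5.6,8.5],"spin":0,"fingers":0},{"linear":[0.4,-5.6,8.5],"spin":0,"fingers":0}]'
python3 -m creep '[{"linear":[0,0,0.1],"spin":0,"fingers":0},{"linear":[0,0,0.2],"spin":0,"fingers":0},{"linear":[0,0,0.3],"spin":0,"fingers":0},{"linear":[0,0,0.4],"spin":0,"fingers":0},{"linear":[0,0,0.4],"spin":0,"fingers":0}]'
```

```text
t: 2.73
position: [0.4496, -0.0413, 0.0761]
tool_rot: [-180.0, -0.2, -9.0]
ft_force: [0.5, -0.1, 0.3]
finger_gap: -0.0
finger_force: 0.0
t: 3.15
position: [0.4483, -0.0408, 0.0708]
tool_rot: [180.0, 0.0, -9.0]
ft_force: [-0.7, -0.8, 0.9]
finger_gap: -0.0001
finger_force: 0.0
```

```bash
python3 -m creep '[{"linear":[0,0,0.1],"spin":0,"fingers":0},{"linear":[0,0,0.1],"spin":0,"fingers":0}]'; python3 -m creep '[{"linear":[0,0,0.1],"spin":0,"fingers":0},{"linear":[0,0,0.1],"spin":0,"fingers":0}]'
```

```text
t: 3.32
position: [0.4483, -0.0407, 0.0697]
tool_rot: [180.0, 0.0, -9.0]
ft_force: [-0.0, 0.5, 1.0]
finger_gap: 0.0
finger_force: 0.0
t: 3.48
position: [0.4483, -0.0407, 0.0687]
tool_rot: [180.0, 0.0, -9.0]
ft_force: [-0.2, -0.1, 0.1]
finger_gap: -0.0001
finger_force: 0.0
```

```bash
python3 -m creep '[{"linear":[0,0,0.05],"spin":0,"fingers":0},{"linear":[0,0,0.05],"spin":0,"fingers":0}]'; python3 -m creep '[{"linear":[0,0,0.05],"spin":0,"fingers":0},{"linear":[0,0,0.05],"spin":0,"fingers":0}]'
```

```text
t: 3.65
position: [0.4483, -0.0407, 0.0683]
tool_rot: [180.0, 0.0, -9.0]
ft_force: [0.4, 0.2, -0.0]
finger_gap: -0.0002
finger_force: 0.0
t: 3.82
position: [0.4484, -0.0407, 0.0678]
tool_rot: [-180.0, 0.0, -9.0]
ft_force: [0.3, -0.1, -0.4]
finger_gap: 0.0001
finger_force: 0.0
```

```bash
python3 -m creep '[{"linear":[0,0,0.05],"spin":0,"fingers":0},{"linear":[0,0,0.05],"spin":0,"fingers":0}]'; python3 -m creep '[{"linear":[0,0,0.05],"spin":0,"fingers":0},{"linear":[0,0,0.05],"spin":0,"fingers":0}]'
```

```text
t: 3.98
position: [0.4483, -0.0407, 0.0673]
tool_rot: [180.0, 0.0, -9.0]
ft_force: [0.2, -0.3, 0.4]
finger_gap: 0.0002
finger_force: 0.0
t: 4.15
position: [0.4483, -0.0407, 0.0668]
tool_rot: [180.0, 0.0, -9.0]
ft_force: [0.2, -0.6, -0.2]
finger_gap: 0.0
finger_force: 0.0
```

```bash
python3 -m creep '[{"linear":[0,0,0.05],"spin":0,"fingers":0},{"linear":[0,0,0.05],"spin":0,"fingers":0}]'; python3 -m creep '[{"linear":[0,0,0.05],"spin":0,"fingers":0},{"linear":[0,0,0.05],"spin":0,"fingers":0}]'
```

```text
t: 4.32
position: [0.4483, -0.0407, 0.0663]
tool_rot: [180.0, 0.0, -9.0]
ft_force: [0.6, 0.2, 0.3]
finger_gap: 0.0002
finger_force: 0.0
t: 4.48
position: [0.4484, -0.0407, 0.0658]
tool_rot: [180.0, 0.0, -9.0]
ft_force: [-0.9, -0.6, -0.3]
finger_gap: 0.0001
finger_force: 0.0
```

Run:
```python
from h import *
p,d=snapshot('side');q,_=snapshot('scene')
a=cv2.resize(p[210:360,190:390],(400,300),interpolation=2);b=cv2.resize(q[180:300,310:470],(400,300),interpolation=2)
cv2.imwrite('pics/s2.png',np.hstack([a,b])[:,:,::-1])
```

```text
(no output)
```

View pics/s2.png

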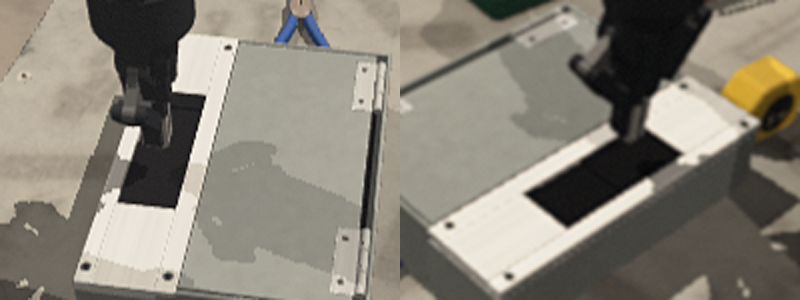

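The tip stands over the strip in both views, at about (165,140) left and (628,130) right, but it isn't touching yet. I'll keep lowering gently.

```bash
for i in 1 2; do :; done; python3 -m creep '[{"linear":[0,0,0.05],"spin":0,"fingers":0},{"linear":[0,0,0.05],"spin":0,"fingers":0}]'; python3 -m creep '[{"linear":[0,0,0.05],"spin":0,"fingers":0},{"linear":[0,0,0.05],"spin":0,"fingers":0}]'; python3 -m creep '[{"linear":[0,0,0.05],"spin":0,"fingers":0},{"linear":[0,0,0.05],"spin":0,"fingers":0}]'
```

```text
t: 4.75
position: [0.4483, -0.0407, 0.0653]
tool_rot: [180.0, 0.0, -9.0]
ft_force: [0.3, 0.0, 0.1]
finger_gap: 0.0
finger_force: 0.0
t: 4.92
position: [0.4483, -0.0407, 0.0648]
tool_rot: [180.0, 0.0, -9.0]
ft_force: [0.3, -0.1, -0.5]
finger_gap: 0.0002
finger_force: 0.0
t: 5.08
position: [0.4483, -0.0407, 0.0643]
tool_rot: [180.0, 0.0, -9.0]
ft_force: [-0.4, 0.0, -0.2]
finger_gap: -0.0003
finger_force: 0.0
```

```bash
python3 -m creep '[{"linear":[0,0,0.05],"spin":0,"fingers":0},{"linear":[0,0,0.05],"spin":0,"fingers":0}]'; python3 -m creep '[{"linear":[0,0,0.05],"spin":0,"fingers":0},{"linear":[0,0,0.05],"spin":0,"fingers":0}]'; python3 -m creep '[{"linear":[0,0,0.05],"spin":0,"fingers":0},{"linear":[0,0,0.05],"spin":0,"fingers":0}]' | grep -v t:
```

```text
t: 5.25
position: [0.4483, -0.0407, 0.0638]
tool_rot: [180.0, 0.0, -9.0]
ft_force: [0.7, -0.2, 1.1]
finger_gap: 0.0002
finger_force: 0.0
t: 5.42
position: [0.4483, -0.0407, 0.0633]
tool_rot: [180.0, 0.0, -9.0]
ft_force: [-1.6, -0.9, 1.1]
finger_gap: 0.0003
finger_force: 0.0
position: [0.4483, -0.0407, 0.0628]
ft_force: [-0.1, 0.3, -0.1]
finger_gap: 0.0
finger_force: 0.0
```

Run:
```python
from h import *
a,b=calibration('side'),calibration('scene')
for ua,ub in(((270,284),(401,236)),((268,282),(402,237)),((272,283),(400,235))):
    da,db=ray(a,ua)[0],ray(b,ub)[0]
    s=np.linalg.lstsq(np.c_[da,-db],b['origin']-a['origin'],rcond=None)[0]
    A=a['origin']+da*s[0];B=b['origin']+db*s[1];print(A,B)
```

```text
[ 0.45055824 -0.04184951  0.09042708] [ 0.44597598 -0.04342774  0.08961462]
[ 0.44725996 -0.03891822  0.09205272] [ 0.44214334 -0.04067651  0.09116606]
[ 0.45386412 -0.04118212  0.0920334 ] [ 0.44824522 -0.04311322  0.09100555]
```

Run:
```python
from h import *
p,d=snapshot('side');q,_=snapshot('wrist');o=sensors.get_obs()
np.savez('pics/w2.npz',p=q,pos=o['position'],rot=o['tool_rot'])
g=lambda x:np.clip(x.astype(float)*3,0,255).astype(np.uint8)
a=cv2.resize(g(p[235:325,220:310]),(400,400),interpolation=2);b=cv2.resize(g(q[150:350,200:400]),(400,400),interpolation=2)
cv2.imwrite('pics/s3.png',np.hstack([a,b])[:,:,::-1])
print(o['position'],o['ft_force'])
```

```text
[ 0.44835523 -0.04071205  0.06286512] [ 0.31002918 -0.52855419 -0.19513737]
```

View pics/s3.png

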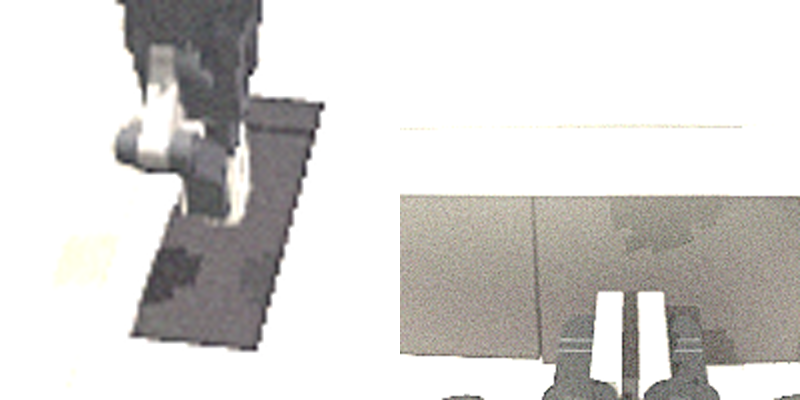

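The left crop shows the fingertip's lower end at about side px (270.6,285), with shadows clear of it. The right crop shows the tips at wrist px (312,296), and a gap still looks likely. I'll check the tip height along these rays.

Run:
```python
from h import *
c=calibration('wrist');K=c['camera_matrix'];M=c['mount']
def proj(t):
    v=np.linalg.inv(M)@np.r_[t,1];v=v[:3];a=np.arctan2(np.hypot(*v[:2]),v[2]);return K[:2,2]+v[:2]/np.hypot(*v[:2])*a*K[0,0]
for t in((.011,0,0),(.011,0,-.02),(-.011,0,0),(.011,0,.006)):print(t,proj(np.array(t)))
s=calibration('side');Rm=R.from_euler('xyz',s['orientation'],degrees=True).as_matrix()
for z in(.0685,.063,.08,.09):
  for dx,dy in((.011,-.0145),(.011,0.0145),(-.011,-.0145)):
    a=np.radians(-9);P=np.array([.4483+dx*np.cos(a)-dy*np.sin(a),-.0407+dx*np.sin(a)+dy*np.cos(a),z])
    v=Rm.T@(P-s['origin']);k=s['camera_matrix'];print(z,dx,dy,k[:2,:2]@(v[:2]/v[2])+k[:2,2])
f=np.load('pics/w2.npz')
print(wplane([[312.5,296]],.0685,f['pos'],f['rot']))
```

```text
(0.011, 0, 0) [313.63592989 267.02919588]
(0.011, 0, -0.02) [313.52854214 282.95302094]
(-0.011, 0, 0) [313.6689399  306.31314812]
(0.011, 0, 0.006) [313.66428677 262.85578988]
0.0685 0.011 -0.0145 [274.34633818 299.86264017]
0.0685 0.011 0.0145 [278.09134926 286.68425173]
0.0685 -0.011 -0.0145 [261.12071841 298.39572369]
0.063 0.011 -0.0145 [274.58611673 302.06278983]
0.063 0.011 0.0145 [278.308486  288.8898088]
0.063 -0.011 -0.0145 [261.42043542 300.59641507]
0.08 0.011 -0.0145 [273.83775849 295.1960366 ]
0.08 0.011 0.0145 [277.63095562 282.00782299]
0.08 -0.011 -0.0145 [260.48503261 293.72816008]
0.09 0.011 -0.0145 [273.38738675 291.06353493]
0.09 0.011 0.0145 [277.22343851 277.86848533]
0.09 -0.011 -0.0145 [259.9221315  289.59502266]
[[ 0.44613554 -0.03979227  0.0685    ]]
```

The fingertip appears about 20–25 mm above the nominal TCP, so contact should come lower than expected. I'll descend with a force guard between the typed steps.

```bash
cat > guard.py <<'E'
import sys;from cell import sensors
o=sensors.get_obs();f=o['ft_force'];print('z %.4f f'%o['position'][2],f.round(1));sys.exit(abs(f).max()>float(sys.argv[1]))
E
D='python3 guard.py 2.2'
python3 -m creep '[{"linear":[0,0,0.1],"spin":0,"fingers":0},{"linear":[0,0,0.1],"spin":0,"fingers":0}]' >/dev/null && $D &&
python3 -m creep '[{"linear":[0,0,0.1],"spin":0,"fingers":0},{"linear":[0,0,0.1],"spin":0,"fingers":0}]' >/dev/null && $D &&
python3 -m creep '[{"linear":[0,0,0.1],"spin":0,"fingers":0},{"linear":[0,0,0.1],"spin":0,"fingers":0}]' >/dev/null && $D &&
python3 -m creep '[{"linear":[0,0,0.1],"spin":0,"fingers":0},{"linear":[0,0,0.1],"spin":0,"fingers":0}]' >/dev/null && $D &&
python3 -m creep '[{"linear":[0,0,0.1],"spin":0,"fingers":0},{"linear":[0,0,0.1],"spin":0,"fingers":0}]' >/dev/null && $D &&
python3 -m creep '[{"linear":[0,0,0.1],"spin":0,"fingers":0},{"linear":[0,0,0.1],"spin":0,"fingers":0}]' >/dev/null && $D &&
python3 -m creep '[{"linear":[0,0,0.1],"spin":0,"fingers":0},{"linear":[0,0,0.1],"spin":0,"fingers":0}]' >/dev/null && $D &&
python3 -m creep '[{"linear":[0,0,0.1],"spin":0,"fingers":0},{"linear":[0,0,0.1],"spin":0,"fingers":0}]' >/dev/null && $D
```

```text
z 0.0618 f [-0.6  1.3  0. ]False
```

```bash
sed -i 's/sys.exit(\(.*\))$/sys.exit(int(\1))/' guard.py
D='python3 guard.py 2.2'
python3 -m creep '[{"linear":[0,0,0.1],"spin":0,"fingers":0},{"linear":[0,0,0.1],"spin":0,"fingers":0}]' >/dev/null && $D &&
python3 -m creep '[{"linear":[0,0,0.1],"spin":0,"fingers":0},{"linear":[0,0,0.1],"spin":0,"fingers":0}]' >/dev/null && $D &&
python3 -m creep '[{"linear":[0,0,0.1],"spin":0,"fingers":0},{"linear":[0,0,0.1],"spin":0,"fingers":0}]' >/dev/null && $D &&
python3 -m creep '[{"linear":[0,0,0.1],"spin":0,"fingers":0},{"linear":[0,0,0.1],"spin":0,"fingers":0}]' >/dev/null && $D &&
python3 -m creep '[{"linear":[0,0,0.1],"spin":0,"fingers":0},{"linear":[0,0,0.1],"spin":0,"fingers":0}]' >/dev/null && $D &&
python3 -m creep '[{"linear":[0,0,0.1],"spin":0,"fingers":0},{"linear":[0,0,0.1],"spin":0,"fingers":0}]' >/dev/null && $D &&
python3 -m creep '[{"linear":[0,0,0.1],"spin":0,"fingers":0},{"linear":[0,0,0.1],"spin":0,"fingers":0}]' >/dev/null && $D &&
python3 -m creep '[{"linear":[0,0,0.1],"spin":0,"fingers":0},{"linear":[0,0,0.1],"spin":0,"fingers":0}]' >/dev/null && $D
```

```text
z 0.0608 f [-0.3 -0.3 -0.3]
z 0.0597 f [ 0.2 -0.4  0.4]
z 0.0588 f [ 0.5  0.9 -0.1]
z 0.0578 f [-0.4 -0.8 -0.2]
z 0.0568 f [ 0.  -0.2 -0.6]
z 0.0558 f [-0.1  0.1  0. ]
z 0.0547 f [0.2 0.4 0.2]
z 0.0538 f [ 0.4  0.  -0.7]
```

```bash
D='python3 guard.py 2.2'
python3 -m creep '[{"linear":[0,0,0.1],"spin":0,"fingers":0},{"linear":[0,0,0.1],"spin":0,"fingers":0}]' >/dev/null && $D &&
python3 -m creep '[{"linear":[0,0,0.1],"spin":0,"fingers":0},{"linear":[0,0,0.1],"spin":0,"fingers":0}]' >/dev/null && $D &&
python3 -m creep '[{"linear":[0,0,0.1],"spin":0,"fingers":0},{"linear":[0,0,0.1],"spin":0,"fingers":0}]' >/dev/null && $D &&
python3 -m creep '[{"linear":[0,0,0.1],"spin":0,"fingers":0},{"linear":[0,0,0.1],"spin":0,"fingers":0}]' >/dev/null && $D &&
python3 -m creep '[{"linear":[0,0,0.1],"spin":0,"fingers":0},{"linear":[0,0,0.1],"spin":0,"fingers":0}]' >/dev/null && $D &&
python3 -m creep '[{"linear":[0,0,0.1],"spin":0,"fingers":0},{"linear":[0,0,0.1],"spin":0,"fingers":0}]' >/dev/null && $D &&
python3 -m creep '[{"linear":[0,0,0.1],"spin":0,"fingers":0},{"linear":[0,0,0.1],"spin":0,"fingers":0}]' >/dev/null && $D &&
python3 -m creep '[{"linear":[0,0,0.1],"spin":0,"fingers":0},{"linear":[0,0,0.1],"spin":0,"fingers":0}]' >/dev/null && $D &&
python3 -m creep '[{"linear":[0,0,0.1],"spin":0,"fingers":0},{"linear":[0,0,0.1],"spin":0,"fingers":0}]' >/dev/null && $D &&
python3 -m creep '[{"linear":[0,0,0.1],"spin":0,"fingers":0},{"linear":[0,0,0.1],"spin":0,"fingers":0}]' >/dev/null && $D
```

```text
z 0.0528 f [0.9 0.8 0.1]
z 0.0518 f [ 0.6 -0.2  0.1]
z 0.0508 f [-0.2 -0.5  0.2]
z 0.0498 f [-0.5 -0.5 -0. ]
z 0.0487 f [ 0.3 -0.8  0.4]
z 0.0478 f [ 0.3 -0.   0.5]
z 0.0468 f [ 0.2 -0.1  0.4]
z 0.0458 f [ 1.2 -0.3 -0.2]
z 0.0448 f [ 0.5 -0.7 -0.3]
z 0.0438 f [-0.4  0.6 -0.4]
```

```bash
D='python3 guard.py 2.0'
python3 -m creep '[{"linear":[0,0,0.1],"spin":0,"fingers":0},{"linear":[0,0,0.1],"spin":0,"fingers":0}]' >/dev/null && $D &&
python3 -m creep '[{"linear":[0,0,0.1],"spin":0,"fingers":0},{"linear":[0,0,0.1],"spin":0,"fingers":0}]' >/dev/null && $D &&
python3 -m creep '[{"linear":[0,0,0.1],"spin":0,"fingers":0},{"linear":[0,0,0.1],"spin":0,"fingers":0}]' >/dev/null && $D &&
python3 -m creep '[{"linear":[0,0,0.1],"spin":0,"fingers":0},{"linear":[0,0,0.1],"spin":0,"fingers":0}]' >/dev/null && $D &&
python3 -m creep '[{"linear":[0,0,0.1],"spin":0,"fingers":0},{"linear":[0,0,0.1],"spin":0,"fingers":0}]' >/dev/null && $D &&
python3 -m creep '[{"linear":[0,0,0.1],"spin":0,"fingers":0},{"linear":[0,0,0.1],"spin":0,"fingers":0}]' >/dev/null && $D &&
python3 -m creep '[{"linear":[0,0,0.1],"spin":0,"fingers":0},{"linear":[0,0,0.1],"spin":0,"fingers":0}]' >/dev/null && $D &&
python3 -m creep '[{"linear":[0,0,0.1],"spin":0,"fingers":0},{"linear":[0,0,0.1],"spin":0,"fingers":0}]' >/dev/null && $D
```

```text
z 0.0428 f [-0.9  0.2  0.4]
z 0.0418 f [-0.2  0.3  0.6]
z 0.0408 f [ 0.4 -0.2 -0.2]
z 0.0398 f [ 0.3  0.3 -0.7]
z 0.0388 f [ 0.2  0.5 -0.3]
z 0.0378 f [ 0.5 -0.   0.3]
z 0.0372 f [-1.1 -0.3  3.7]
```

```bash
D='python3 guard.py 2.0'
python3 -m creep '[{"linear":[0,0,-0.6],"spin":0,"fingers":0},{"linear":[0,-1.5,-0.6],"spin":0,"fingers":0},{"linear":[0,-3,-0.6],"spin":0,"fingers":0},{"linear":[0,-4.4,-0.6],"spin":0,"fingers":0},{"linear":[0,-4.4,-0.5],"spin":0,"fingers":0},{"linear":[0,-4.4,-0.3],"spin":0,"fingers":0},{"linear":[0,-4.4,-0.1],"spin":0,"fingers":0},{"linear":[0,-4.4,-0.1],"spin":0,"fingers":0}]' && $D &&
python3 -m creep '[{"linear":[0,0,0.1],"spin":0,"fingers":0},{"linear":[0,0,0.1],"spin":0,"fingers":0}]' >/dev/null && $D &&
python3 -m creep '[{"linear":[0,0,0.05],"spin":0,"fingers":0},{"linear":[0,0,0.05],"spin":0,"fingers":0}]' >/dev/null && $D &&
python3 -m creep '[{"linear":[0,0,0.05],"spin":0,"fingers":0},{"linear":[0,0,0.05],"spin":0,"fingers":0}]' >/dev/null && $D &&
python3 -m creep '[{"linear":[0,0,0.05],"spin":0,"fingers":0},{"linear":[0,0,0.05],"spin":0,"fingers":0}]' >/dev/null && $D &&
python3 -m creep '[{"linear":[0,0,0.05],"spin":0,"fingers":0},{"linear":[0,0,0.05],"spin":0,"fingers":0}]' >/dev/null && $D &&
python3 -m creep '[{"linear":[0,0,0.05],"spin":0,"fingers":0},{"linear":[0,0,0.05],"spin":0,"fingers":0}]' >/dev/null && $D
```

```text
t: 10.68
position: [0.4545, 0.0016, 0.0375]
tool_rot: [179.9, 0.1, -9.1]
ft_force: [-0.2, -0.6, 0.3]
finger_gap: -0.0002
finger_force: 0.0
z 0.0375 f [-0.2 -0.6  0.3]
z 0.0367 f [0.7 1.2 0.1]
z 0.0363 f [-0.4  0.5  0.9]
z 0.0358 f [-0.6 -0.1 -0.3]
z 0.0353 f [-0.1 -0.1 -0.5]
z 0.0350 f [-0.7 -0.5  4.3]
```

The plate is found: the finger goes 2.2 mm deeper here than on the strip. Now I'll press it.

```bash
D='python3 guard.py 12'
python3 -m creep '[{"linear":[0,0,0.1],"spin":0,"fingers":0},{"linear":[0,0,0.2],"spin":0,"fingers":0},{"linear":[0,0,0.2],"spin":0,"fingers":0}]' >/dev/null && $D &&
python3 -m creep '[{"linear":[0,0,0.1],"spin":0,"fingers":0},{"linear":[0,0,0.2],"spin":0,"fingers":0},{"linear":[0,0,0.2],"spin":0,"fingers":0}]' >/dev/null && $D &&
python3 -m creep '[{"linear":[0,0,0.1],"spin":0,"fingers":0},{"linear":[0,0,0.2],"spin":0,"fingers":0},{"linear":[0,0,0.2],"spin":0,"fingers":0}]' >/dev/null && $D
```

```text
z 0.0331 f [-0.8  0.6  4.7]
z 0.0311 f [-1.4  0.1  6.5]
z 0.0290 f [-0.8  0.3  5.4]
```

```bash
python3 -m creep '[{"linear":[0,0,0.05],"spin":0,"fingers":0},{"linear":[0,0,0.05],"spin":0,"fingers":0}]'; python3 -m creep '[{"linear":[0,0,-0.5],"spin":0,"fingers":0},{"linear":[0,0,-1.5],"spin":0,"fingers":0},{"linear":[-2,0,-3],"spin":0,"fingers":0},{"linear":[-2,0,-3],"spin":0,"fingers":0}]'
python3 - <<'E'
from h import *
p,d=snapshot('side');q,_=snapshot('scene')
cv2.imwrite('pics/s4.png',np.hstack([cv2.resize(p,(400,300)),cv2.resize(q,(400,300))])[:,:,::-1])
E
```

```text
t: 12.43
position: [0.4552, 0.0028, 0.0286]
tool_rot: [180.0, -0.0, -9.0]
ft_force: [-0.4, -0.1, 6.1]
finger_gap: -0.0003
finger_force: 3.0
t: 12.77
position: [0.4323, 0.0058, 0.0596]
tool_rot: [179.9, 0.1, -8.9]
ft_force: [-1.3, -1.1, -0.2]
finger_gap: 0.0
finger_force: 0.0
```

View pics/s4.png

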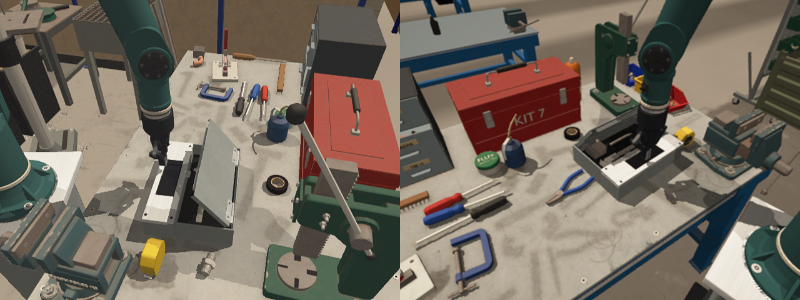

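The lid is springing up and the finger is off the plate. In the left view the lid edge is at about (205,120). Next I raise the tip to lid-edge height and come forward.

```bash
python3 -m creep '[{"linear":[0,0,-3],"spin":0,"fingers":0},{"linear":[0,0,-6],"spin":0,"fingers":0},{"linear":[0,1,-8],"spin":0,"fingers":0},{"linear":[0,2,-8],"spin":0,"fingers":0},{"linear":[0,2.4,-8],"spin":0,"fingers":0},{"linear":[1,2.4,-8],"spin":0,"fingers":0},{"linear":[3,2.4,-8],"spin":0,"fingers":0},{"linear":[5,2.4,-8],"spin":0,"fingers":0}]'
python3 -m creep '[{"linear":[1,0,0],"spin":0,"fingers":0},{"linear":[2,0,0],"spin":0,"fingers":0},{"linear":[3,0,0],"spin":0,"fingers":0},{"linear":[4,0,0],"spin":0,"fingers":0},{"linear":[5,0,0],"spin":0,"fingers":0},{"linear":[5.5,0,0],"spin":0,"fingers":0},{"linear":[6,0,0],"spin":0,"fingers":0},{"linear":[6,0,0],"spin":0,"fingers":0}]'
python3 - <<'E'
from h import *
p,d=snapshot('side');q,_=snapshot('scene')
cv2.imwrite('pics/s5.png',np.hstack([cv2.resize(p[100:400,180:480],(400,400)),cv2.resize(q[60:310,300:550],(400,400))])[:,:,::-1])
E
```

```text
t: 13.53
position: [0.4811, -0.0257, 0.1368]
tool_rot: [180.0, 0.2, -9.0]
ft_force: [0.3, -0.2, -0.3]
finger_gap: -0.0004
finger_force: 0.0
t: 14.2
position: [0.5415, -0.0351, 0.1385]
tool_rot: [-180.0, -0.1, -9.0]
ft_force: [-0.2, -0.4, -1.0]
finger_gap: 0.0003
finger_force: 0.0
```

View pics/s5.png

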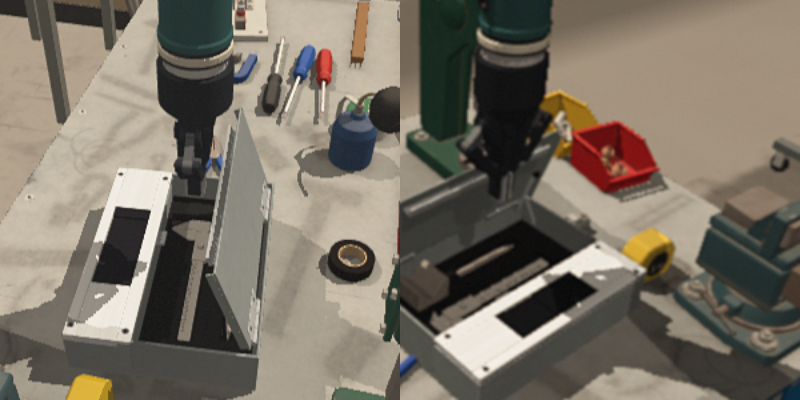

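The finger stands just in front of the raised lid (left view at (197,190)), clear of the tools. I'll push gently.

```bash
D='python3 guard.py 6'
python3 -m creep '[{"linear":[0.4,0,0],"spin":0,"fingers":0},{"linear":[0.8,0,0],"spin":0,"fingers":0},{"linear":[1.1,0,0],"spin":0,"fingers":0},{"linear":[1.4,0,0],"spin":0,"fingers":0},{"linear":[1.6,0,0],"spin":0,"fingers":0},{"linear":[1.8,0,0],"spin":0,"fingers":0},{"linear":[2.0,0,0],"spin":0,"fingers":0}]' >/dev/null && $D &&
python3 -m creep '[{"linear":[0.2,0,0],"spin":0,"fingers":0},{"linear":[0.4,0,0],"spin":0,"fingers":0},{"linear":[0.6,0,0],"spin":0,"fingers":0},{"linear":[0.8,0,0],"spin":0,"fingers":0},{"linear":[1.0,0,0],"spin":0,"fingers":0}]' >/dev/null && $D &&
python3 -m creep '[{"linear":[0.2,0,0],"spin":0,"fingers":0},{"linear":[0.4,0,0],"spin":0,"fingers":0},{"linear":[0.6,0,0],"spin":0,"fingers":0},{"linear":[0.8,0,0],"spin":0,"fingers":0},{"linear":[1.0,0,0],"spin":0,"fingers":0}]' >/dev/null && $D &&
python3 -m creep '[{"linear":[0.2,0,0],"spin":0,"fingers":0},{"linear":[0.4,0,0],"spin":0,"fingers":0},{"linear":[0.6,0,0],"spin":0,"fingers":0},{"linear":[0.8,0,0],"spin":0,"fingers":0},{"linear":[1.0,0,0],"spin":0,"fingers":0}]' && $D
```

```text
z 0.1383 f [-1.5  0.4  1.3]
z 0.1384 f [-2.   0.8  1.4]
z 0.1384 f [-0.5 -0.3  0.9]
t: 16.13
position: [0.59, -0.0428, 0.1384]
tool_rot: [180.0, -0.0, -9.0]
ft_force: [-0.6, 0.4, 0.5]
finger_gap: -0.0001
finger_force: 0.2
z 0.1384 f [-0.6  0.4  0.5]
```

```bash
D='python3 guard.py 6'
python3 -m creep '[{"linear":[0.2,0,0],"spin":0,"fingers":0},{"linear":[0.4,0,0],"spin":0,"fingers":0},{"linear":[0.6,0,0],"spin":0,"fingers":0},{"linear":[0.8,0,0],"spin":0,"fingers":0},{"linear":[1.0,0,0],"spin":0,"fingers":0}]' >/dev/null && $D &&
python3 -m creep '[{"linear":[0.2,0,0],"spin":0,"fingers":0},{"linear":[0.4,0,0],"spin":0,"fingers":0},{"linear":[0.6,0,0],"spin":0,"fingers":0},{"linear":[0.8,0,0],"spin":0,"fingers":0},{"linear":[1.0,0,0],"spin":0,"fingers":0}]' && $D && python3 -m creep '[{"linear":[0,0,0],"spin":0,"fingers":0},{"linear":[0,0,0],"spin":0,"fingers":0},{"linear":[0,0,0],"spin":0,"fingers":0},{"linear":[0,0,0],"spin":0,"fingers":0},{"linear":[0,0,0],"spin":0,"fingers":0},{"linear":[0,0,0],"spin":0,"fingers":0}]' >/dev/null
python3 - <<'E'
from h import *
o=sensors.get_obs();print(o['position'],o['ft_force'])
p,d=snapshot('side');q,_=snapshot('scene')
cv2.imwrite('pics/s6.png',np.hstack([cv2.resize(p[100:400,180:480],(400,400)),cv2.resize(q[60:310,300:550],(400,400))])[:,:,::-1])
E
```

```text
z 0.1384 f [ 0.2  0.4 -0.3]
t: 16.97
position: [0.6098, -0.0459, 0.1384]
tool_rot: [-180.0, -0.0, -9.0]
ft_force: [0.0, 0.3, -0.2]
finger_gap: 0.0
finger_force: 0.0
z 0.1384 f [ 0.   0.3 -0.2]
[ 0.60940384 -0.04590341  0.13841086] [-0.28261743 -0.33135365 -0.21548732]
```

View pics/s6.png

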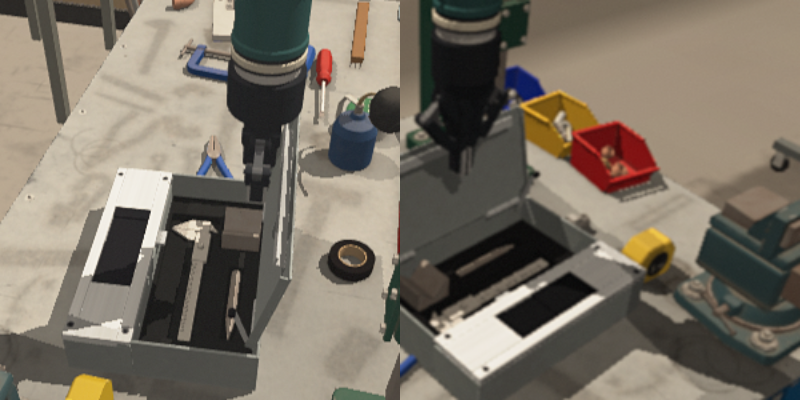

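The lid stands past upright (left view, right of the finger, about (292,200)) and there is no contact force. I'll back off and check its angle.

```bash
python3 -m creep '[{"linear":[-1,0,0],"spin":0,"fingers":0},{"linear":[-3,0,0],"spin":0,"fingers":0},{"linear":[-6,0,-1],"spin":0,"fingers":0},{"linear":[-9,0,-4],"spin":0,"fingers":0},{"linear":[-12,0,-8],"spin":0,"fingers":0},{"linear":[-15,0,-10],"spin":0,"fingers":0},{"linear":[-15,0,-10],"spin":0,"fingers":0},{"linear":[-15,0,-10],"spin":0,"fingers":0}]'
python3 -m creep '[{"linear":[0,0,0],"spin":0,"fingers":0},{"linear":[0,0,0],"spin":0,"fingers":0},{"linear":[0,0,0],"spin":0,"fingers":0},{"linear":[0,0,0],"spin":0,"fingers":0},{"linear":[0,0,0],"spin":0,"fingers":0},{"linear":[0,0,0],"spin":0,"fingers":0},{"linear":[0,0,0],"spin":0,"fingers":0},{"linear":[0,0,0],"spin":0,"fingers":0}]' >/dev/null
python3 - <<'E'
from h import *
p,d=snapshot('side');q,e=snapshot('scene')
mid=np.array([.4511,-.0211]);a=np.radians(-9);ex=np.array([np.cos(a),np.sin(a)]);ey=np.array([-ex[1],ex[0]])
for n,D in(('side',d),('scene',e)):
    c=calibration(n);uu,vv=np.meshgrid(range(640),range(480))
    W=np.array(c['origin'])+ray(c,np.c_[uu.ravel(),vv.ravel()])*D.reshape(-1,1)
    X=(W[:,:2]-mid)@ex-.072;Y=(W[:,:2]-mid)@ey;Z=W[:,2]
    s=(D.ravel()>0)&(abs(Y)<.125)&(X>.08)&(X<.16)&(Z>.09)&(Z<.185)
    if s.sum()>50:
        for lo in np.arange(.09,.185,.02):
            t=s&(Z>=lo)&(Z<lo+.02)
            if t.sum():print(n,round(lo+.01,3),t.sum(),np.percentile(X[t],[10,50,90]).round(4))
cv2.imwrite('pics/s7.png',np.hstack([cv2.resize(p[100:400,180:480],(400,400)),cv2.resize(q[60:310,300:550],(400,400))])[:,:,::-1])
E
```

```text
t: 18.23
position: [0.4599, -0.0223, 0.2399]
tool_rot: [180.0, -0.2, -8.9]
ft_force: [0.3, -0.2, 0.5]
finger_gap: 0.0004
finger_force: 0.0
side 0.1 397 [0.0844 0.1042 0.1064]
side 0.12 358 [0.1074 0.1093 0.1112]
side 0.14 190 [0.1119 0.1129 0.115 ]
side 0.16 50 [0.1165 0.118  0.1201]
side 0.18 27 [0.1213 0.1226 0.1245]
scene 0.1 866 [0.1011 0.1036 0.106 ]
scene 0.12 899 [0.106  0.1083 0.1106]
scene 0.14 925 [0.1107 0.1131 0.1154]
scene 0.16 974 [0.1153 0.1177 0.1201]
scene 0.18 393 [0.1192 0.1209 0.1227]
```

View pics/s7.png

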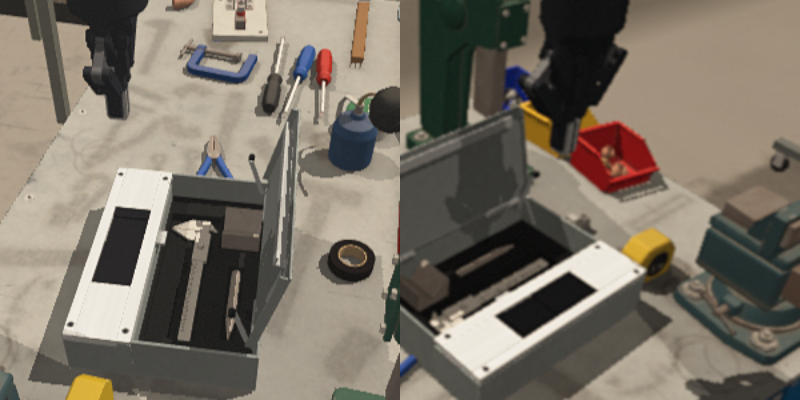

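The lid slope is 0.235 per unit, which gives 1.80 rad: it rests on its stop. The tools are undisturbed and the arm is clear.

```bash
python3 -c "
from cell import workorder;print(workorder.hand_in())"
```

```text
the job is handed in; nothing more can be done
None
```

The gauge case is open: I found the push plate by feel 2 mm below the strip (after spotting its hairline outline), pressed it, then pushed the lid back to its stop at about 1.80 rad. I gripped nothing and handed the job in at about 19 s.

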